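Row of ramekins under the camera boom

TASK

Get the menu photo ready: move the three ramekins into the three ring marks on the board, one centred in each, so that they stand in an even row. Then press the red release button on the camera boom, pull the camera out by its yellow post past the first click all the way to its second stop, and finish while still holding it there against its spring; leave the ramekins in their row and the other things on the counter alone.

Things in the scene. Friction and masses are not known exactly. Their poses are not given: they have to be found in the camera images.
- rig: Fixed photo rig: a dark wooden board (220 x 370 x 12 mm) with three ring marks in a row, and in line with the row the stand of the camera boom. Origin on the counter under the middle ring, z up, y along the row towards the boom (which extends to -y). Place and turn vary. The boom's fixed black sleeve: 44 mm wide, y = 270 to 460 mm, top 148 mm above the counter.
- dish_a_center (a point): Centre (half-way up) of a full round white ramekin with orange filling: 56 mm across, 35 mm high, straight sides, about 0.13 kg, loose on the board. Resting on the board this point is 29.5 mm above the counter. It starts a few cm to one side of a ring, with all its filling set firm.
- dish_b_center (a point): Centre (half-way up) of a full round white ramekin with green filling: 56 mm across, 35 mm high, straight sides, about 0.13 kg, loose on the board. Resting on the board this point is 29.5 mm above the counter. It starts a few cm to one side of a ring, with all its filling set firm.
- dish_c_center (a point): Centre (half-way up) of a full round white ramekin with brown filling: 56 mm across, 35 mm high, straight sides, about 0.13 kg, loose on the board. Resting on the board this point is 29.5 mm above the counter. It starts a few cm to one side of a ring, with all its filling set firm.
- ring0 (a point): Centre of the near (boom side) ring mark, on the board's top, 12 mm above the counter. The white ring is 66 mm across, painted (flat); rings are 80 mm apart, centre to centre. Any ramekin may stand in any ring.
- ring1 (a point): Centre of the middle ring mark, on the board's top, 12 mm above the counter. The white ring is 66 mm across, painted (flat); rings are 80 mm apart, centre to centre. Any ramekin may stand in any ring.
- ring2 (a point): Centre of the far ring mark, on the board's top, 12 mm above the counter. The white ring is 66 mm across, painted (flat); rings are 80 mm apart, centre to centre. Any ramekin may stand in any ring.
- button_top (a point): Middle of the top face of the red round release button (28 mm across) on top of the boom's sleeve, 162 mm above the counter while up, 350 mm from the middle ring. Press it straight down: it takes about 3 N to move, goes down 7 mm to a solid end and stays down by itself.
- button (a joint): Travel of the release button: 0 up (boom locked), 0.007 fully down (boom free). The boom is free from about 0.005.
- camera_post (a point): Centre of the gripping part of the yellow upright post on top of the camera, 192.5 mm above the counter. The post is 24 mm across the row and 20 mm along the row, its top at 215 mm, and it stands on the camera's flat top at 160 mm. It is rigid on the boom.
- camera: The black camera, 64 x 50 x 60 mm, lens down (lowest point 79 mm above the counter), at the end of the aluminium boom tube. Origin at the middle of the camera box, 130 mm above the counter; axes as the rig's.
- boom (a joint): Camera pulled out, along the rig's -y: 0 in, 0.12 at the second stop (solid end of travel; a red band shows on the tube). The first stop, about 0.06, is a click that takes some 4 N extra to pass. A spring always pulls the camera back in (4 N when in, 7 N when out; it runs in if let go). Locked near 0 (under 1 mm play) until the button is down.
- jar: Bystander: a small amber glass jar, 42 mm across and 60 mm tall, on the board beyond the far end of the row. Origin at the centre of its underside. Leave it alone.
- mill: Bystander: a dark wooden pepper mill, 170 mm tall. Origin at the centre of its underside. Leave it alone.
- bowl: Bystander: a blue bowl, 100 mm across, 40 mm high. Origin at the centre of its underside. Leave it alone.
- squeeze: Bystander: a closed white bottle with a red cap, 150 mm tall. Origin at the centre of its underside. Leave it alone.
- tin: Bystander: a plain metal tin, 70 mm across and 60 mm high. Origin at the centre of its underside. Leave it alone.
Things that resemble listed ones, but are neither listed nor needed, are in the scene too. What is shaped like the part that bears dish_c_center but blue is not meant. Leave any purple look-alike of the part that bears dish_b_center alone.

How it is judged (in metres and radians):
On the way, in this order (a step that is already met when the one before it is completed fails the run):
1. one ramekin stands centred in each ring, the camera still in and its button up (((horizontal distance between dish_a_center and ring0 below 0.011 m and height (world z) of dish_a_center below 0.036 m and angle between dish_a_center's own z axis and vertical below 0.15 rad) or (horizontal distance between dish_b_center and ring0 below 0.011 m and height (world z) of dish_b_center below 0.036 m and angle between dish_b_center's own z axis and vertical below 0.15 rad) or (horizontal distance between dish_c_center and ring0 below 0.011 m and height (world z) of dish_c_center below 0.036 m and angle between dish_c_center's own z axis and vertical below 0.15 rad)) and ((horizontal distance between dish_a_center and ring1 below 0.011 m and height (world z) of dish_a_center below 0.036 m and angle between dish_a_center's own z axis and vertical below 0.15 rad) or (horizontal distance between dish_b_center and ring1 below 0.011 m and height (world z) of dish_b_center below 0.036 m and angle between dish_b_center's own z axis and vertical below 0.15 rad) or (horizontal distance between dish_c_center and ring1 below 0.011 m and height (world z) of dish_c_center below 0.036 m and angle between dish_c_center's own z axis and vertical below 0.15 rad)) and ((horizontal distance between dish_a_center and ring2 below 0.011 m and height (world z) of dish_a_center below 0.036 m and angle between dish_a_center's own z axis and vertical below 0.15 rad) or (horizontal distance between dish_b_center and ring2 below 0.011 m and height (world z) of dish_b_center below 0.036 m and angle between dish_b_center's own z axis and vertical below 0.15 rad) or (horizontal distance between dish_c_center and ring2 below 0.011 m and height (world z) of dish_c_center below 0.036 m and angle between dish_c_center's own z axis and vertical below 0.15 rad)) and value of joint button below 0.003 m and value of joint boom below 0.01 m), for 0.2 s.
2. the release button is down (value of joint button above 0.005 m), for 0.1 s.
3. the camera is pulled out to the second stop (value of joint boom above 0.114 m and contact force between the fingers and camera above 2 N), for 0.2 s.
At the end, for the whole second after the job is handed in: The camera is held by the fingers (over 2 N) at its second stop (boom over 114 mm of 120 mm out, still), and one ramekin stands upright on the board in each ring, its centre within 11 mm of the ring's centre (all of step 3 and ((horizontal distance between dish_a_center and ring0 below 0.011 m and height (world z) of dish_a_center below 0.036 m and angle between dish_a_center's own z axis and vertical below 0.15 rad) or (horizontal distance between dish_b_center and ring0 below 0.011 m and height (world z) of dish_b_center below 0.036 m and angle between dish_b_center's own z axis and vertical below 0.15 rad) or (horizontal distance between dish_c_center and ring0 below 0.011 m and height (world z) of dish_c_center below 0.036 m and angle between dish_c_center's own z axis and vertical below 0.15 rad)) and ((horizontal distance between dish_a_center and ring1 below 0.011 m and height (world z) of dish_a_center below 0.036 m and angle between dish_a_center's own z axis and vertical below 0.15 rad) or (horizontal distance between dish_b_center and ring1 below 0.011 m and height (world z) of dish_b_center below 0.036 m and angle between dish_b_center's own z axis and vertical below 0.15 rad) or (horizontal distance between dish_c_center and ring1 below 0.011 m and height (world z) of dish_c_center below 0.036 m and angle between dish_c_center's own z axis and vertical below 0.15 rad)) and ((horizontal distance between dish_a_center and ring2 below 0.011 m and height (world z) of dish_a_center below 0.036 m and angle between dish_a_center's own z axis and vertical below 0.15 rad) or (horizontal distance between dish_b_center and ring2 below 0.011 m and height (world z) of dish_b_center below 0.036 m and angle between dish_b_center's own z axis and vertical below 0.15 rad) or (horizontal distance between dish_c_center and ring2 below 0.011 m and height (world z) of dish_c_center below 0.036 m and angle between dish_c_center's own z axis and vertical below 0.15 rad)) and velocity of joint boom between -0.02 and 0.02 m/s); the arm keeps its last pose, push and grip.
It fails at once if another thing (jar, mill, bowl, bottle or tin) is moved more than 30 mm (distance of any of jar, mill, bowl, squeeze, tin from where it was at the start of the episode above 0.03 m).
It fails at once if another thing is tipped over (angle between any of jar, mill, bowl, squeeze, tin's own z axis and vertical above 0.5 rad).
It fails at once if a ramekin is tipped over (angle between any of dish_a_center, dish_b_center, dish_c_center's own z axis and vertical above 0.6 rad).
It also fails if it takes over 64 s, if anything falls off the work surface, if the arm or the gripper's body presses on something with over 40 N, if the wrist force passes 120 N, or if a joint passes its speed limit or range.

ROBOT

A 6-joint arm with a two-finger parallel gripper is mounted at the origin on the work surface. World frame = base frame: x ahead of the robot, y to its left, z up, the work surface at z = 0. Lengths are in m, angles in degrees, forces in N, time in s.
With the tool pointing down it reaches from about 0.4 to 0.825 m from the base axis. Payload 7 kg.
Tool frame: the origin (TCP) lies midway between the tips of the shut fingers; the grasp point (between the pads) lies 19 mm behind it; z points along the fingers, y is the direction in which the jaws open and shut (so a half turn about z gives the same grasp; the last joint's range is limited). The gripper opens to 88 mm and grips with 3 to 60 N. Pads are 19 mm wide; open, the fingers measure 130 mm over their backs; the gripper's body (78 mm by 193 mm) begins 47 mm behind the grasp point.
Start: joints at [81.137, 20.546, 0.682, 0, -70.136, -16.507], TCP at [0.289, 0.61, 0.227] pointing down, gripper open.
Joint ranges: [-176.03, 176.03], [-82.01, 121.73], [-58.28, 71.71], [-173.87, 95.51], [-174.79, -0.11], [-173.66, 173.66]. Speed limits (degrees/s): [136.94, 136.94, 172.46, 180, 180, 180].

INTERFACE

Orientations are given as [roll, pitch, yaw] about the fixed x, y, z axes, in that order (R = Rz(yaw) Ry(pitch) Rx(roll)).
In Python, from plant import sensors, cams, job gives the robot as it stands.
- The arm moves only by the tool move_arm, never from a script. Its argument "commands" is a list of rows, each a list of 7 numbers: the finger opening in cm, from 0 to 8.76, then the shift along the tool's x, y, z in cm, then the turn, a rotation vector about the tool's x, y, z in rad. In form: [[hand, x, y, z, wx, wy, wz], ...]. A call has exactly 8 rows; each row is the pose to reach, as a shift and turn from the pose commanded when the call began, along the tool's axes at that moment; what a row does not reach only later rows make up. A row lasts 1/8 s, in which the tool goes at most 62.5 mm and 10.7 degrees, less where a joint would pass 70% of its speed; a pose out of reach is approached as far as the arm can. A call with a gripper value outside its range is refused whole. The fingers move at their own pace and stop on an object; the grip force is fixed at half the most. Time passes only in rows, so rows that repeat a pose let the fingers close, or fill a call up. It gives the time, the measured TCP pose, the force and the opening at its end, in the units of the state.
- sensors.get_obs(): the state, without advancing time (a new reading comes with each control period).
- cams.snapshot(name): name is "scene" or "top" or "wrist"; returns a dict with "frame" (480x640x3 uint8, red, green, blue), "camera_matrix" (3x3 intrinsics, pixels), "dist_coeffs" ([k1, k2, p1, p2, k3] as OpenCV has them; the pictures are not rectified), "R" (3x3) and "t" (3): a world point X has camera coordinates R X + t. Camera axes: x right, y down, z forward; pixel columns grow to the right and rows downward; lengths in m; the calibration is good to about 2 mm. A picture is of the moment at which its call begins. There is no depth.
- job.close_job(): hands the job in, once; it reports no verdict.
The state is a dict: "clock": time; "joint_pos": joint angles; "qvel": joint speeds; "tau": joint torques, N m; "tool_pos": TCP position; "orientation": TCP orientation; "force": force on the tool from outside, world axes, zero at the start; "moment": the same for the moment, N m; "opening": finger opening in m.
Only numpy, scipy, OpenCV 4.12 (cv2) and the standard library are available. Lean on these libraries where they do the work, as an engineer would, in place of code of your own. Each camera call takes 0.05 s, during which the arm holds its last target.

## Working session

There is one attempt and no reset: what is moved stays moved. The work goes in short steps, Python scripts to look and compute and a tool call to move; the robot and the scene stay as the last step left them, time stands still between calls to the robot, and variables do not carry over. Pictures are saved under pics/ and viewed, and the job is handed in when it is done.

Besides the shell and the picture viewer there is one more tool, called after "Call:" as a command line: name --pt "numbers of a row" for each row, then --argument value for the rest. move_arm: Moves the arm, as the interface text tells. Its arguments: {"type":"object","properties":{"commands":{"type":"array"}},"required":["commands"]}

```bash
ls; mkdir -p pics; cat > snap.py <<'E'
import sys,cv2,pickle,numpy as np
from plant import sensors,cams,job
def snap(name,tag):
    s=cams.snapshot(name); cv2.imwrite(f'pics/{tag}.png',cv2.cvtColor(s['frame'],cv2.COLOR_RGB2BGR))
    pickle.dump(s,open(f'pics/{tag}.pkl','wb')); return s
E
python3 - <<'E'
from snap import *
for n in ['scene','top','wrist']:
    s=snap(n,n+'0'); print(n,s['camera_matrix'].round(1).tolist(),s['dist_coeffs'],s['R'].round(3).tolist(),s['t'].round(3))
print(sensors.get_obs())
E
```

```text
pics
scene [[521.9, 0.0, 325.7], [0.0, 521.9, 237.6], [0.0, 0.0, 1.0]] [-0.10031626  0.          0.          0.          0.        ] [[-0.28, 0.96, -0.011], [0.496, 0.134, -0.858], [-0.822, -0.246, -0.514]] [ 0.267 -0.147  1.498]
top [[448.6, 0.0, 319.3], [0.0, 448.6, 243.7], [0.0, 0.0, 1.0]] [-0.01543949  0.          0.          0.          0.        ] [[0.014, -1.0, 0.01], [-0.99, -0.015, -0.138], [0.138, -0.008, -0.99]] [-0.102  0.578  1.142]
wrist [[347.8, 0.0, 323.9], [0.0, 347.8, 238.3], [0.0, 0.0, 1.0]] [-0.0405693  0.         0.         0.         0.       ] [[-0.429, -0.903, 0.002], [-0.871, 0.414, 0.263], [-0.239, 0.111, -0.965]] [ 0.673 -0.032  0.39 ]
{'clock': 0.15, 'joint_pos': array([ 8.11352620e+01,  2.05816792e+01,  6.46734759e-01, -1.29358631e-02,
       -7.01354520e+01, -1.65066365e+01]), 'qvel': array([-0.08892067, -0.09167873,  0.09700059, -0.05331994, -0.00519634,
       -0.03391716]), 'tau': array([-1.63229237e-03, -5.83276606e+01,  2.93291724e+01,  7.00123295e+00,
        8.76896549e-03, -1.16306451e-04]), 'tool_pos': array([0.2891076 , 0.60955896, 0.22585386]), 'orientation': array([ 1.79929049e+02, -8.34206929e-03, -2.53757725e+01]), 'force': array([0.22573145, 0.05845353, 0.55250098]), 'moment': array([-0.02446346, -0.00073625, -0.0539014 ]), 'opening': 0.08736409421131563}
```

View pics/scene0.png

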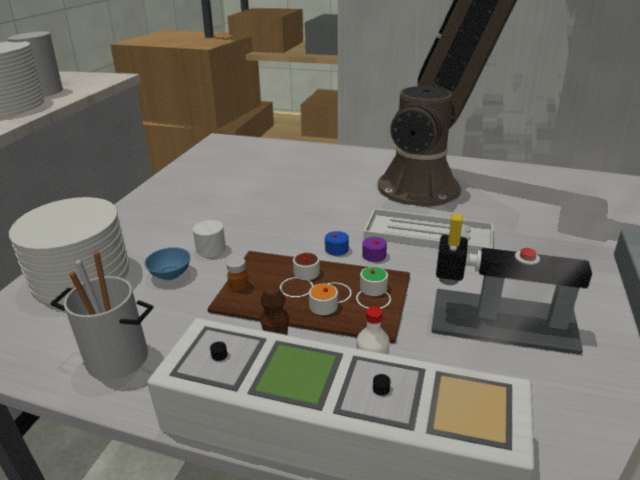

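View pics/top0.png

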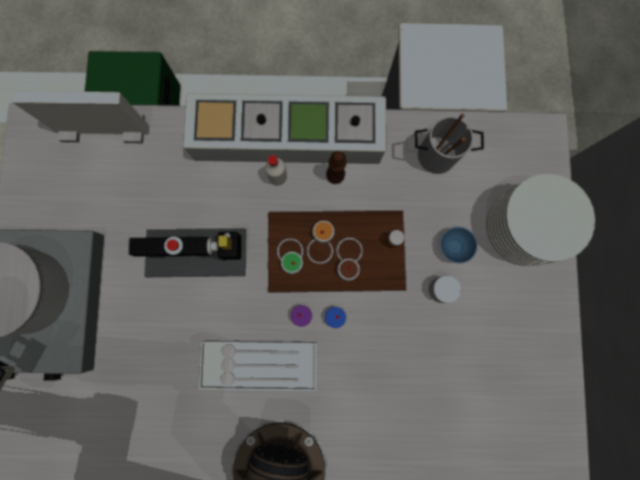

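View pics/wrist0.png

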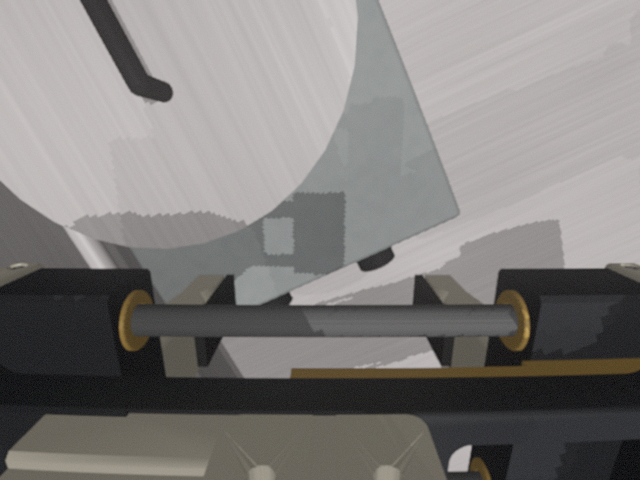

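The top view shows green (291,262), orange (323,231) and brown (348,269), near rings at about (290,250), (320,250) and (349,249). The button is at (173,245) and the post at (224,241). I'll zoom in to measure.

```bash
python3 - <<'E'
import cv2
t=cv2.imread('pics/top0.png'); s=cv2.imread('pics/scene0.png')
cv2.imwrite('pics/top0z.png',cv2.resize(t[195:305,250:410],None,fx=5,fy=5,interpolation=cv2.INTER_CUBIC))
cv2.imwrite('pics/top0b.png',cv2.resize(t[215:285,125:255],None,fx=6,fy=6,interpolation=cv2.INTER_CUBIC))
cv2.imwrite('pics/scene0z.png',cv2.resize(s[230:350,210:420],None,fx=3.8,fy=3.8,interpolation=cv2.INTER_CUBIC))
cv2.imwrite('pics/scene0b.png',cv2.resize(s[200:350,420:620],None,fx=4,fy=4,interpolation=cv2.INTER_CUBIC))
E
```

```text
(no output)
```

View pics/top0z.png

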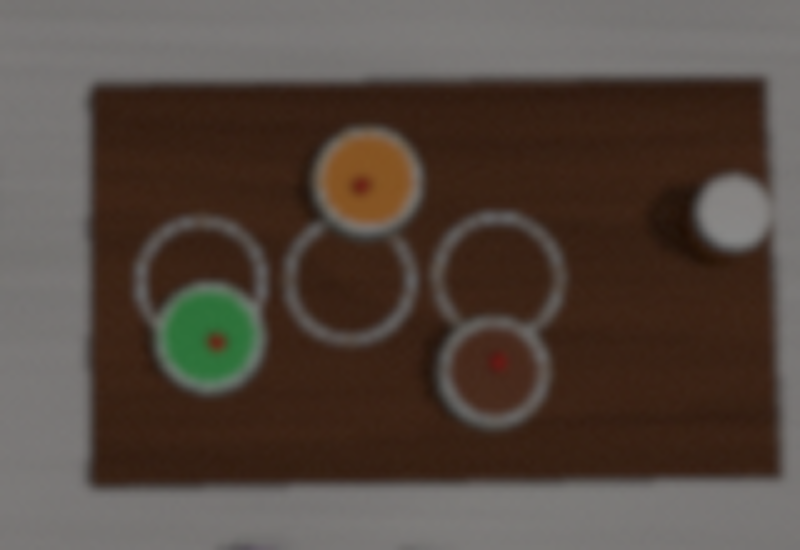

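View pics/top0b.png

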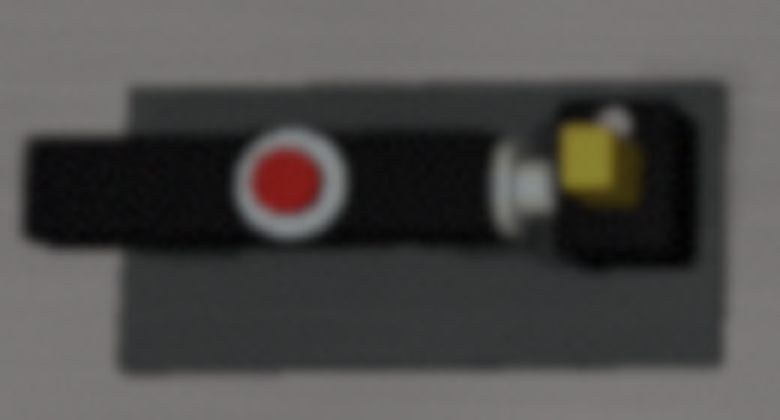

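View pics/scene0z.png

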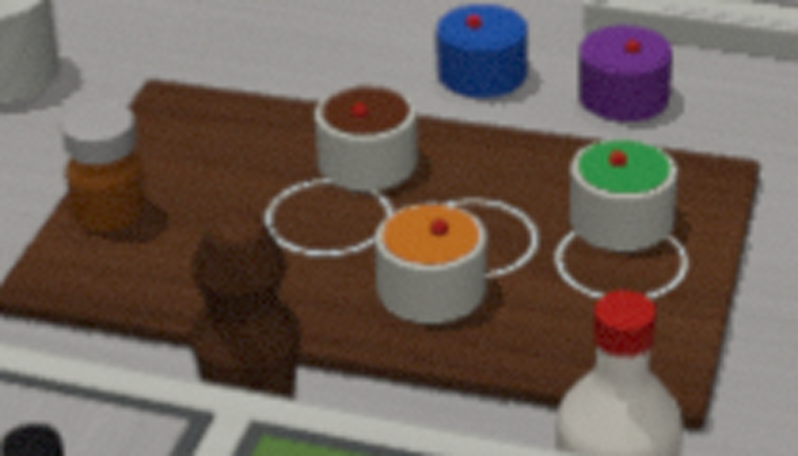

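View pics/scene0b.png

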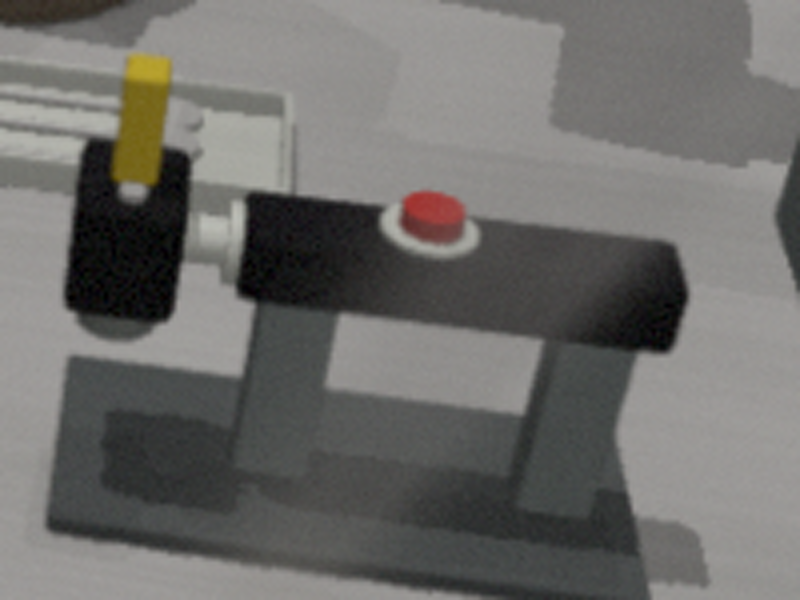

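```bash
cat > geo.py <<'E'
import numpy as np,cv2,pickle
def L(tag): return pickle.load(open(f'pics/{tag}.pkl','rb'))
def unz(p,x0,y0,f): return [(p[0]+.5)/f-.5+x0,(p[1]+.5)/f-.5+y0]
def ray(s,p):
    u=cv2.undistortPoints(np.array([[p]],float),s['camera_matrix'],s['dist_coeffs'])[0,0]
    R=np.array(s['R']);t=np.array(s['t']).ravel()
    d=R.T@np.array([u[0],u[1],1]); return -R.T@t,d/np.linalg.norm(d)
def plane(s,p,z):
    o,d=ray(s,p); return o+d*(z-o[2])/d[2]
def tri(*sp):
    A=np.zeros((3,3));b=np.zeros(3);rs=[ray(s,p) for s,p in sp]
    for o,d in rs:
        M=np.eye(3)-np.outer(d,d);A+=M;b+=M@o
    X=np.linalg.solve(A,b)
    return X,[np.linalg.norm(np.cross(X-o,d)) for o,d in rs]
def proj(s,X):
    return cv2.projectPoints(np.array(X,float).reshape(-1,3),cv2.Rodrigues(np.array(s['R']))[0],np.array(s['t'],float),s['camera_matrix'],s['dist_coeffs'])[0].reshape(-1,2)
E
python3 - <<'E'
from geo import *
np.set_printoptions(precision=4,suppress=True)
T=L('top0');S=L('scene0')
tz=lambda p:unz(p,250,195,5); tb=lambda p:unz(p,125,215,6); sz=lambda p:unz(p,210,230,3.8); sb=lambda p:unz(p,420,200,4)
P={'ring0':(tz((200.5,280)),sz((621,262)),.012),'ring1':(tz((350.5,280.5)),sz((473,238)),.012),'ring2':(tz((499,277)),sz((330,217)),.012),
'green':(tz((210,338)),sz((624,166)),.047),'orange':(tz((367,182)),sz((432,235)),.047),'brown':(tz((493,372)),sz((366,111)),.047),
'button':(tb((286,180)),sb((433,204)),.162),'post':(tb((587,156)),sb((149,64)),.215)}
for k,(a,b,z) in P.items():
    X,e=tri((T,a),(S,b)); print(k,X,np.round(e,4),plane(T,a,z)[:2],plane(S,b,z)[:2])
E
```

```text
ring0 [ 0.5631 -0.0149  0.0111] [0.0006 0.0006] [ 0.5628 -0.0144] [ 0.5644 -0.0152]
ring1 [ 0.5639 -0.0953  0.0114] [0.0001 0.0001] [ 0.5638 -0.0951] [ 0.5647 -0.0952]
ring2 [ 0.5669 -0.1749  0.0118] [0.0003 0.0003] [ 0.5669 -0.1752] [ 0.5671 -0.1745]
green [ 0.5282 -0.0223  0.0473] [0.0002 0.0002] [ 0.5282 -0.0221] [ 0.5279 -0.0226]
orange [ 0.612  -0.1031  0.0465] [0.0003 0.0003] [ 0.6118 -0.1028] [ 0.6126 -0.1032]
brown [ 0.5128 -0.1702  0.0467] [0.0005 0.0005] [ 0.5126 -0.1697] [ 0.5133 -0.1705]
button [0.5544 0.2535 0.1627] [0.0002 0.0002] [0.5545 0.254 ] [0.5534 0.2534]
post [0.5582 0.1246 0.2155] [0.0003 0.0003] [0.5582 0.125 ] [0.5574 0.1242]
```

```bash
python3 - <<'E'
from geo import *
np.set_printoptions(precision=4,suppress=True)
T=L('top0');S=L('scene0');W=L('wrist0')
print('wristcam',-np.array(W['R']).T@W['t'])
import cv2
t=cv2.imread('pics/top0.png')
cv2.imwrite('pics/top0m.png',cv2.resize(t[140:220,250:370],None,fx=6,fy=6,interpolation=cv2.INTER_CUBIC))
# bottle cap scene (625,305 zoom), top (272,159)
print('bottle',tri((T,(272,158)),(S,unz((625,305),210,230,3.8))))
print('mill',tri((T,(339,158)),(S,unz((240,235),210,230,3.8))))
E
```

```text
wristcam [0.3539 0.5782 0.3836]
bottle (array([0.7728, 0.0253, 0.1539]), [np.float64(0.0005299974973552701), np.float64(0.0005299974973552963)])
mill (array([ 0.7742, -0.1371,  0.157 ]), [np.float64(0.0007918373142720113), np.float64(0.0007918373142720019)])
```

View pics/top0m.png

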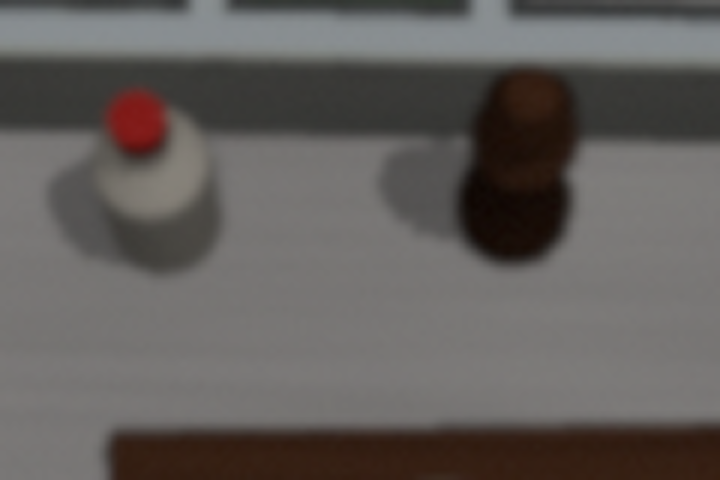

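Call:
move_arm --pt "8.7 1.8 1.7 -2 0.15 0 0" --pt "8.7 5 4.8 -4 0 0 0.1" --pt "8.7 9 8.7 -4.5 0 0 0.28" --pt "8.7 13 12.5 -4.5 0 0 0.46" --pt "8.7 17 16.4 -4.5 0 0 0.64" --pt "8.7 21 20.2 -4.5 0 0 0.82" --pt "8.7 25 24 -4.5 0 0 0.96" --pt "8.7 29 27.9 -4.5 0 0 1.098"

```text
clock: 1.15
tool_pos: [0.4319, 0.2318, 0.2716]
orientation: [-180.0, 0.0, -88.5]
force: [1.1, -0.7, 0.1]
opening: 0.0872
```

Call:
move_arm --pt "8.7 4 -1.4 0 0 0 0" --pt "8.7 9 -3.1 0 0 0 0" --pt "8.7 14 -4.8 0 0 0 0" --pt "8.7 19 -6.5 1 0 0 0" --pt "8.7 23 -7.9 4 0 0 0" --pt "8.7 25.9 -8.9 9 0 0 0" --pt "8.7 25.9 -8.9 13.5 0 0 0" --pt "8.7 25.9 -8.9 15 0 0 0"

```text
clock: 2.15
tool_pos: [0.5266, -0.0236, 0.119]
orientation: [179.7, -0.1, -88.4]
force: [-0.4, -0.7, -0.4]
opening: 0.0872
```

```bash
python3 - <<'E'
from snap import *
s=snap('wrist','w1');o=sensors.get_obs();print(o['tool_pos'],o['orientation'],o['qvel'].round(2))
from geo import *
for n,X in dict(green=(.5282,-.0222,.047),ring0=(.5623,-.0151,.012),ring1=(.5646,-.0951,.012),ring2=(.5669,-.1751,.012),orange=(.612,-.103,.047),brown=(.5128,-.170,.047)).items(): print(n,proj(s,X).round(1))
E
```

```text
[ 0.52681041 -0.02316611  0.11864247] [ 1.79731763e+02 -5.69227479e-02 -8.83190670e+01] [ 0.71 -2.05  2.59  0.38 -3.67 -0.04]
green [[322.1 253.3]]
ring0 [[279.  247.4]]
ring1 [[275.4 143.2]]
ring2 [[271.7  23.4]]
orange [[193.8 128.6]]
brown [[354.9  16. ]]
```

View pics/w1.png

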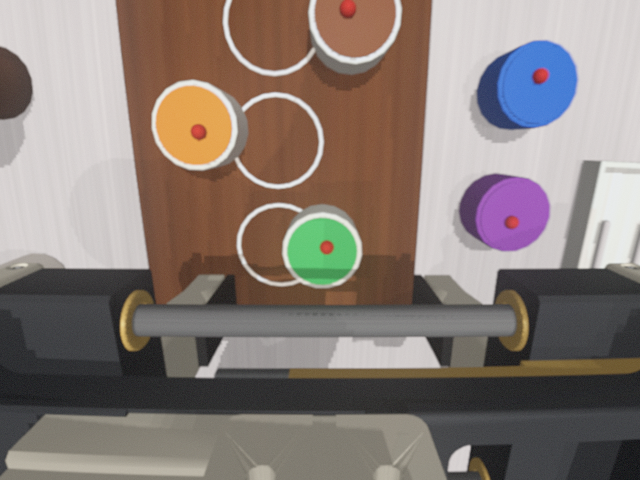

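Call:
move_arm --pt "8.7 0 0 2 0 0 0" --pt "8.7 0 0 5 0 0 0" --pt "8.7 0 0 8 0 0 0" --pt "8.7 0 0 9.7 0 0 0" --pt "8.7 0 0 10.3 0 0 0" --pt "8.7 0 0 10.3 0 0 0" --pt "4 0 0 10.3 0 0 0" --pt "4 0 0 10.3 0 0 0"

```text
clock: 3.2
tool_pos: [0.529, -0.0225, 0.0194]
orientation: [-179.9, 0.0, -88.3]
force: [-0.9, 0.7, -0.5]
opening: 0.0722
```

Call:
move_arm --pt "4 0 0 0 0 0 0" --pt "4 0 0 0 0 0 0" --pt "4 0 0 0 0 0 0" --pt "4 0 0 0 0 0 0" --pt "4 0 0 -0.2 0 0 0" --pt "4 0 0 -0.4 0 0 0" --pt "4 0 0 -0.6 0 0 0" --pt "4 0 0 -0.8 0 0 0"

```text
clock: 4.2
tool_pos: [0.5284, -0.0227, 0.0266]
orientation: [180.0, 0.0, -88.3]
force: [0.3, -0.3, -2.0]
opening: 0.0558
```

Call:
move_arm --pt "4 -0.1 -0.6 0 0 0 0" --pt "4 -0.3 -1.6 0 0 0 0" --pt "4 -0.5 -2.7 0 0 0 0" --pt "4 -0.6 -3.4 0 0 0 0" --pt "4 -0.6 -3.4 0.4 0 0 0" --pt "4 -0.6 -3.4 0.8 0 0 0" --pt "4 -0.6 -3.4 0.8 0 0 0" --pt "8.7 -0.6 -3.4 0.8 0 0 0"

```text
clock: 5.2
tool_pos: [0.5621, -0.0157, 0.0186]
orientation: [-180.0, 0.0, -88.3]
force: [0.1, 0.8, -0.6]
opening: 0.0607
```

Call:
move_arm --pt "8.7 0 0 0 0 0 0" --pt "8.7 0 0 0 0 0 0" --pt "8.7 0 0 0 0 0 0" --pt "8.7 0 0 -2 0 0 0" --pt "8.7 0 0 -5 0 0 0" --pt "8.7 0 0 -8 0 0 0" --pt "8.7 4.5 -2.5 -9 0 0 0" --pt "8.7 8.6 -4.5 -9 0 0 0"

```text
clock: 6.2
tool_pos: [0.6115, -0.1008, 0.1103]
orientation: [-179.8, 0.0, -88.2]
force: [1.0, 1.2, -0.1]
opening: 0.0872
```

```bash
python3 - <<'E'
from snap import *
from geo import *
s=snap('wrist','w2');o=sensors.get_obs();print(o['tool_pos'],o['orientation'],o['qvel'].round(2))
for n,X in dict(ring1=(.5646,-.0951,.012),ring2=(.5669,-.1751,.012),orange=(.612,-.103,.047),brown=(.5128,-.170,.047)).items(): print(n,proj(s,X).round(1))
s=snap('top','t2')
t=cv2.imread('pics/t2.png')
cv2.imwrite('pics/t2z.png',cv2.resize(t[195:305,250:410],None,fx=5,fy=5,interpolation=cv2.INTER_CUBIC))
E
```

```text
[ 0.61286527 -0.10492883  0.10924232] [-1.79877483e+02 -6.89805192e-02 -8.82946697e+01] [ 2.87 -1.09 -4.26 -0.93  1.43 -6.13]
ring1 [[385.7 250.1]]
ring2 [[391.1 142.7]]
orange [[324.6 252.1]]
brown [[486.8 154.5]]
```

View pics/w2.png

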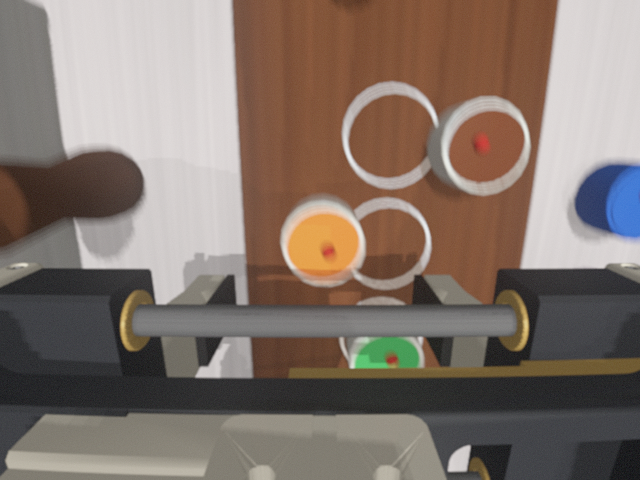

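View pics/t2z.png

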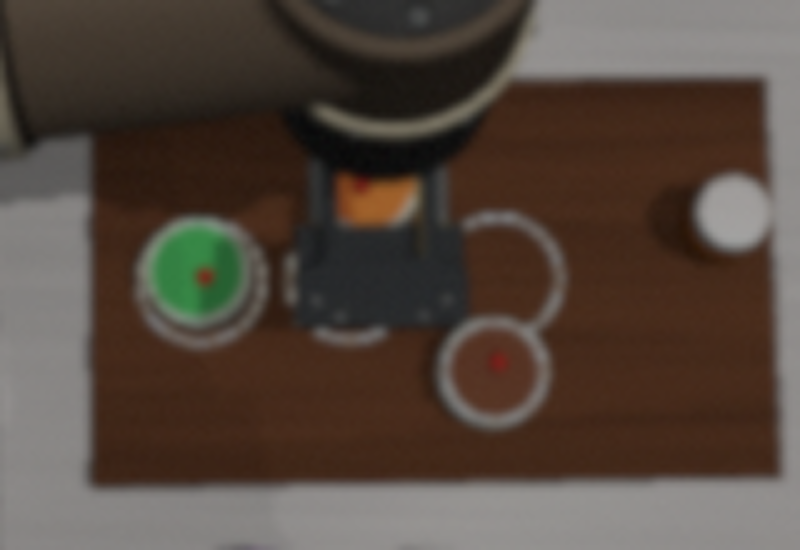

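The green ramekin stands inside ring 0: its rim is at (197,272) in the zoomed view, which is where parallax should put it. Next is orange.

Call:
move_arm --pt "8.7 0.3 -0.3 1 0 0 0" --pt "8.7 0.3 -0.3 3.5 0 0 0" --pt "8.7 0.3 -0.3 6.5 0 0 0" --pt "8.7 0.3 -0.3 8.4 0 0 0" --pt "8.7 0.3 -0.3 9 0 0 0" --pt "8.7 0.3 -0.3 9 0 0 0" --pt "4 0.3 -0.3 9 0 0 0" --pt "4 0.3 -0.3 9 0 0 0"

```text
clock: 7.3
tool_pos: [0.6134, -0.1031, 0.0194]
orientation: [-179.9, 0.0, -88.3]
force: [0.3, -0.3, 0.9]
opening: 0.0724
```

Call:
move_arm --pt "4 0 0 0 0 0 0" --pt "4 0 0 0 0 0 0" --pt "4 0 0 0 0 0 0" --pt "4 0 0 0 0 0 0" --pt "4 0 0 -0.2 0 0 0" --pt "4 0 0 -0.4 0 0 0" --pt "4 0 0 -0.6 0 0 0" --pt "4 0 0 -0.8 0 0 0"

```text
clock: 8.3
tool_pos: [0.6129, -0.1032, 0.0266]
orientation: [180.0, 0.0, -88.3]
force: [0.0, 0.2, -1.0]
opening: 0.0556
```

Call:
move_arm --pt "4 -0.1 0.7 0 0 0 0" --pt "4 -0.3 1.9 0 0 0 0" --pt "4 -0.6 3.3 0 0 0 0" --pt "4 -0.8 4.3 0 0 0 0" --pt "4 -0.9 4.8 0 0 0 0" --pt "4 -0.9 4.8 0.4 0 0 0" --pt "4 -0.9 4.8 0.8 0 0 0" --pt "4 -0.9 4.8 0.8 0 0 0"

```text
clock: 9.3
tool_pos: [0.5651, -0.0956, 0.0189]
orientation: [-180.0, -0.0, -88.3]
force: [-2.7, 1.6, 6.8]
opening: 0.0555
```

Call:
move_arm --pt "8.7 0 0 0 0 0 0" --pt "8.7 0 0 0 0 0 0" --pt "8.7 0 0 0 0 0 0" --pt "8.7 0 0 0 0 0 0" --pt "8.7 0 0 -2 0 0 0" --pt "8.7 0 0 -5 0 0 0" --pt "8.7 0 0 -8 0 0 0" --pt "8.7 4 2.5 -9 0 0 0"

```text
clock: 10.3
tool_pos: [0.5433, -0.1354, 0.1106]
orientation: [-179.8, -0.0, -88.1]
force: [0.4, -0.3, -1.0]
opening: 0.0873
```

Call:
move_arm --pt "8.7 2 1.7 0 0 0 0" --pt "8.7 3.3 2.9 1 0 0 0" --pt "8.7 3.3 2.9 3.5 0 0 0" --pt "8.7 3.3 2.9 6.5 0 0 0" --pt "8.7 3.3 2.9 8.4 0 0 0" --pt "8.7 3.3 2.9 9 0 0 0" --pt "8.7 3.3 2.9 9 0 0 0" --pt "4 3.3 2.9 9 0 0 0"

```text
clock: 11.3
tool_pos: [0.5133, -0.1702, 0.0191]
orientation: [-179.9, -0.0, -88.3]
force: [1.0, 0.1, 0.5]
opening: 0.0819
```

Call:
move_arm --pt "4 0 0 0 0 0 0" --pt "4 0 0 0 0 0 0" --pt "4 0 0 0 0 0 0" --pt "4 0 0 0 0 0 0" --pt "4 0 0 0 0 0 0" --pt "4 0 0 -0.3 0 0 0" --pt "4 0 0 -0.6 0 0 0" --pt "4 0 0 -0.8 0 0 0"

```text
clock: 12.3
tool_pos: [0.5129, -0.1702, 0.0267]
orientation: [-180.0, 0.0, -88.3]
force: [0.8, 0.1, -1.5]
opening: 0.0559
```

Call:
move_arm --pt "4 0.1 -0.8 0 0 0 0" --pt "4 0.3 -2.2 0 0 0 0" --pt "4 0.5 -3.7 0 0 0 0" --pt "4 0.6 -4.9 0 0 0 0" --pt "4 0.7 -5.4 0 0 0 0" --pt "4 0.7 -5.4 0.4 0 0 0" --pt "4 0.7 -5.4 0.8 0 0 0" --pt "4 0.7 -5.4 0.8 0 0 0"

```text
clock: 13.3
tool_pos: [0.5666, -0.1756, 0.019]
orientation: [180.0, -0.0, -88.3]
force: [-1.1, 0.3, 3.9]
opening: 0.0555
```

Call:
move_arm --pt "8.7 0 0 0 0 0 0" --pt "8.7 0 0 0 0 0 0" --pt "8.7 0 0 0 0 0 0" --pt "8.7 0 0 0 0 0 0" --pt "8.7 0 0 -2 0 0 0" --pt "8.7 0 0 -6 0 0 0" --pt "8.7 0 0 -12 0 0 0" --pt "8.7 0 0 -18 0 0 0"

```text
clock: 14.3
tool_pos: [0.5667, -0.1756, 0.2002]
orientation: [180.0, -0.0, -88.3]
force: [1.0, -0.9, -0.5]
opening: 0.0873
```

Call:
move_arm --pt "8.7 -3 0 -3 0 0 0" --pt "4 -8 0 -6 0 0 0" --pt "0 -13.5 0 -8 0 0 0" --pt "0 -19 0 -8 0 0 0" --pt "0 -25 0 -8 0 0 0" --pt "0 -31 0 -8 0 0 0" --pt "0 -37 0 -8 0 0 0" --pt "0 -42 0 -8 0 0 0"

```text
clock: 15.3
tool_pos: [0.5539, 0.2464, 0.2786]
orientation: [-180.0, 0.0, -88.2]
force: [1.1, -0.4, 0.7]
opening: 0.0228
```

```bash
python3 - <<'E'
from snap import *
from geo import *
o=sensors.get_obs();print(o['tool_pos'],o['orientation'],o['qvel'].round(2))
s=snap('scene','s3')
t=cv2.imread('pics/s3.png')
cv2.imwrite('pics/s3z.png',cv2.resize(t[230:350,210:420],None,fx=3.8,fy=3.8,interpolation=cv2.INTER_CUBIC))
s=snap('top','t3')
t=cv2.imread('pics/t3.png')
cv2.imwrite('pics/t3z.png',cv2.resize(t[195:305,250:410],None,fx=5,fy=5,interpolation=cv2.INTER_CUBIC))
E
```

```text
[0.55394938 0.2464408  0.27855854] [-1.79995269e+02  8.13802714e-03 -8.82360655e+01] [ 30.9   13.37  16.84   0.16  -3.69 -31.02]
```

View pics/s3z.png

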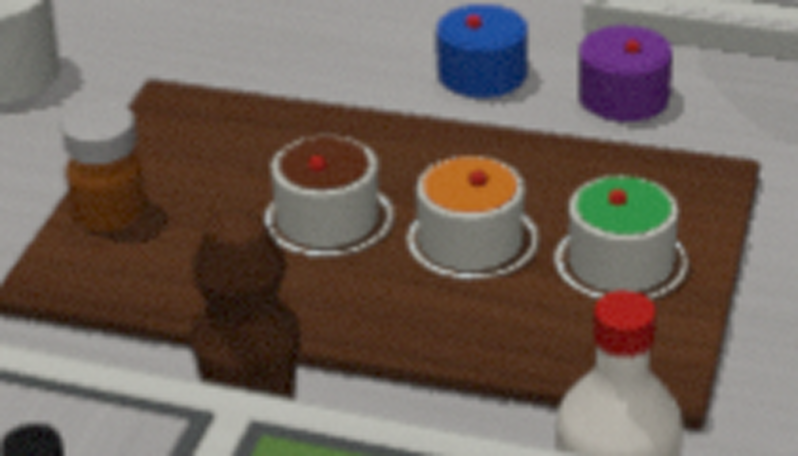

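View pics/t3z.png

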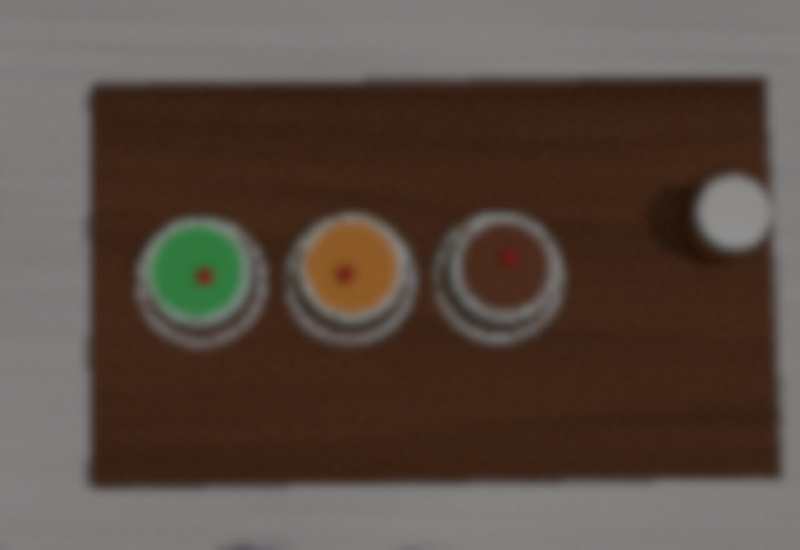

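```bash
python3 - <<'E'
from geo import *
T=L('t3');S=L('s3')
tz=lambda p:unz(p,250,195,5); sz=lambda p:unz(p,210,230,3.8)
R={'g':(.5623,-.0151),'o':(.5646,-.0951),'b':(.5669,-.1751)}
for k,a,b in [('g',(198.5,271),(623,204)),('o',(351,267),(470,186)),('b',(504,265),(324,164))]:
    X,e=tri((T,tz(a)),(S,sz(b)));print(k,X.round(4),(X[:2]-R[k]).round(4))
E
```

```text
g [ 0.5631 -0.0156  0.0483] [ 0.0008 -0.0005]
o [ 0.5667 -0.0956  0.0471] [ 0.0021 -0.0005]
b [ 0.5689 -0.1754  0.0477] [ 0.002  -0.0003]
```

Call:
move_arm --pt "0 -0.9 0 0 0 0 0" --pt "0 -0.9 0 2 0 0 0" --pt "0 -0.9 0 5 0 0 0" --pt "0 -0.9 0 8 0 0 0" --pt "0 -0.9 0 10 0 0 0" --pt "0 -0.9 0 10.8 0 0 0" --pt "0 -0.9 0 11.2 0 0 0" --pt "0 -0.9 0 11.2 0 0 0"

```text
clock: 16.4
tool_pos: [0.5545, 0.2532, 0.1672]
orientation: [-180.0, 0.0, -88.3]
force: [0.8, -0.6, 0.6]
opening: 0.0006
```

Call:
move_arm --pt "0 0 0 0.3 0 0 0" --pt "0 0 0 0.5 0 0 0" --pt "0 0 0 0.7 0 0 0" --pt "0 0 0 0.9 0 0 0" --pt "0 0 0 1.1 0 0 0" --pt "0 0 0 1.2 0 0 0" --pt "0 0 0 1.3 0 0 0" --pt "0 0 0 1.3 0 0 0"

```text
clock: 17.4
tool_pos: [0.5544, 0.2534, 0.1551]
orientation: [-179.9, 0.0, -88.3]
force: [-5.0, -1.6, 11.8]
opening: 0.0003
```

Call:
move_arm --pt "0 0 0 -1 0 0 0" --pt "0 0 0 -4 0 0 0" --pt "4 0 0 -8 0 0 0" --pt "6 2 0 -9.5 0 0 0" --pt "6 6 0 -9.5 0 0 0" --pt "6 10 0 -9.5 0 0 0" --pt "6 12.5 0 -9.5 0 0 0" --pt "6 12.9 0 -9.5 0 0 0"

```text
clock: 18.4
tool_pos: [0.5576, 0.1223, 0.2482]
orientation: [180.0, -0.0, -88.4]
force: [-0.3, -0.6, -0.9]
opening: 0.0547
```

```bash
python3 - <<'E'
from snap import *
from geo import *
s=snap('wrist','w4')
s=snap('scene','s4')
o=sensors.get_obs();print(o['tool_pos'],o['opening'],o['force'])
t=cv2.imread('pics/s4.png')
cv2.imwrite('pics/s4z.png',cv2.resize(t[170:320,420:620],None,fx=4,fy=4,interpolation=cv2.INTER_CUBIC))
E
```

```text
[0.5578623  0.12359844 0.2482552 ] 0.05878104825730721 [-0.37052949  0.05159009 -0.09800575]
```

View pics/s4z.png

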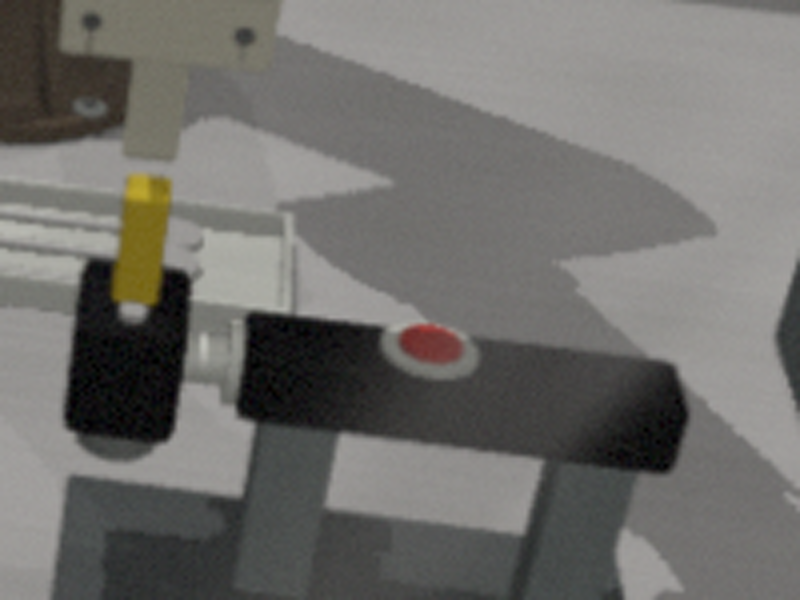

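View pics/w4.png

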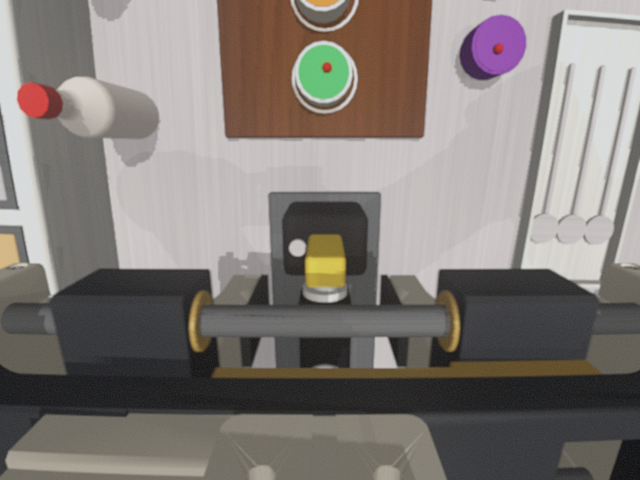

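The button is flush, so it is down, and the post is lined up between the fingers at (325,260) in the wrist view. I'll descend and grip it.

Call:
move_arm --pt "6 0 0 1 0 0 0" --pt "6 0 0 3 0 0 0" --pt "6 0 0 5 0 0 0" --pt "6 0 0 6.5 0 0 0" --pt "6 0 0 7.1 0 0 0" --pt "6 0 0 7.1 0 0 0" --pt "0.5 0 0 7.1 0 0 0" --pt "0.5 0 0 7.1 0 0 0"

```text
clock: 19.5
tool_pos: [0.5584, 0.1244, 0.1782]
orientation: [-179.9, 0.0, -88.3]
force: [0.2, 0.9, -0.0]
opening: 0.0453
```

Call:
move_arm --pt "0.5 0 0 0 0 0 0" --pt "0.5 0 0 0 0 0 0" --pt "0.5 0 0 0 0 0 0" --pt "0.5 0 0 0 0 0 0" --pt "0.5 0 0 0 0 0 0" --pt "0.5 0.2 0 0 0 0 0" --pt "0.5 0.5 0 0 0 0 0" --pt "0.5 0.8 0 0 0 0 0"

```text
clock: 20.5
tool_pos: [0.5572, 0.1168, 0.1777]
orientation: [179.9, 0.1, -88.3]
force: [-7.1, 4.4, 4.8]
opening: 0.0238
```

Call:
move_arm --pt "0.5 0.6 0 0 0 0 0" --pt "0.5 1.4 0 0 0 0 0" --pt "0.5 2.2 0 0 0 0 0" --pt "0.5 3 0 0 0 0 0" --pt "0.5 3.8 0 0 0 0 0" --pt "0.5 4.4 0 0 0 0 0" --pt "0.5 5 0 0 0 0 0" --pt "0.5 5.5 0 0 0 0 0"

```text
clock: 21.5
tool_pos: [0.5587, 0.063, 0.1777]
orientation: [179.9, 0.2, -88.3]
force: [-7.6, 8.3, 4.6]
opening: 0.024
```

Call:
move_arm --pt "0.5 0.6 0 0 0 0 0" --pt "0.5 1.3 0 0 0 0 0" --pt "0.5 2.1 0 0 0 0 0" --pt "0.5 2.9 0 0 0 0 0" --pt "0.5 3.7 0 0 0 0 0" --pt "0.5 4.3 0 0 0 0 0" --pt "0.5 4.9 0 0 0 0 0" --pt "0.5 5.3 0 0 0 0 0"

```text
clock: 22.5
tool_pos: [0.5602, 0.0091, 0.1777]
orientation: [179.9, 0.1, -88.3]
force: [-8.4, 7.1, 5.8]
opening: 0.0241
```

Call:
move_arm --pt "0.5 0.1 0 0 0 0 0" --pt "0.5 0.2 0 0 0 0 0" --pt "0.5 0.3 0 0 0 0 0" --pt "0.5 0.4 0 0 0 0 0" --pt "0.5 0.5 0 0 0 0 0" --pt "0.5 0.5 0 0 0 0 0" --pt "0.5 0.5 0 0 0 0 0" --pt "0.5 0.5 0 0 0 0 0"

```text
clock: 23.5
tool_pos: [0.5603, 0.0042, 0.1777]
orientation: [179.9, 0.1, -88.3]
force: [-7.4, 6.0, 5.5]
opening: 0.0238
```

```bash
python3 - <<'E'
from snap import *
from geo import *
s=snap('scene','s5')
o=sensors.get_obs();print(o['tool_pos'],o['opening'],o['force'])
t=cv2.imread('pics/s5.png')
cv2.imwrite('pics/s5z.png',cv2.resize(t[180:340,220:600],None,fx=2.1,fy=2.1,interpolation=cv2.INTER_CUBIC))
E
```

```text
[0.56033842 0.00419421 0.1776598 ] 0.023790069245846184 [-7.50027934  6.8556665   5.02017294]
```

View pics/s5z.png

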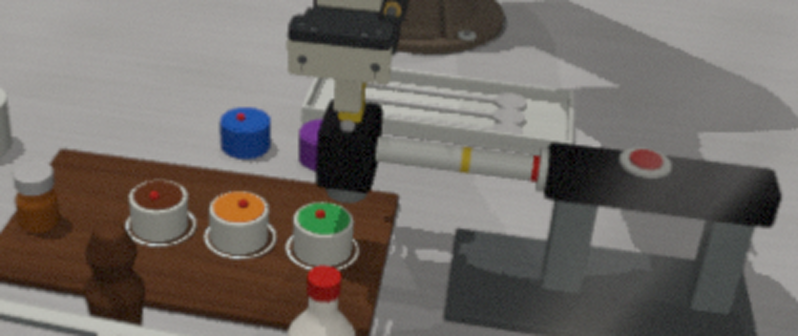

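Call:
move_arm --pt "0.5 0.1 0 0 0 0 0" --pt "0.5 0.1 0 0 0 0 0" --pt "0.5 0.2 0 0 0 0 0" --pt "0.5 0.2 0 0 0 0 0" --pt "0.5 0.3 0 0 0 0 0" --pt "0.5 0.3 0 0 0 0 0" --pt "0.5 0.3 0 0 0 0 0" --pt "0.5 0.3 0 0 0 0 0"

```text
clock: 24.55
tool_pos: [0.5604, 0.0039, 0.1777]
orientation: [179.9, 0.3, -88.3]
force: [-11.0, 19.4, 7.8]
opening: 0.0239
```

Call:
move_arm --pt "0.5 -0.1 0 0 0 0 0" --pt "0.5 -0.2 0 0 0 0 0" --pt "0.5 -0.2 0 0 0 0 0" --pt "0.5 -0.2 0 0 0 0 0" --pt "0.5 -0.2 0 0 0 0 0" --pt "0.5 -0.2 0 0 0 0 0" --pt "0.5 -0.2 0 0 0 0 0" --pt "0.5 -0.2 0 0 0 0 0"

```text
clock: 25.55
tool_pos: [0.5604, 0.0041, 0.1777]
orientation: [179.9, 0.1, -88.3]
force: [-9.1, 10.7, 6.6]
opening: 0.0237
```

```bash
python3 - <<'E'
from snap import *
from geo import *
s=snap('scene','s6')
o=sensors.get_obs();print(o['tool_pos'],o['opening'],o['force'],o['qvel'].round(2))
t=cv2.imread('pics/s6.png')
cv2.imwrite('pics/s6z.png',cv2.resize(t[180:340,220:600],None,fx=2.1,fy=2.1,interpolation=cv2.INTER_CUBIC))
E
```

```text
[0.56034902 0.00405907 0.17766506] 0.0240998888910491 [-8.65556157 10.53111957  5.82140637] [ 0.01 -0.07 -0.02  0.05  0.01  0.04]
```

View pics/s6z.png

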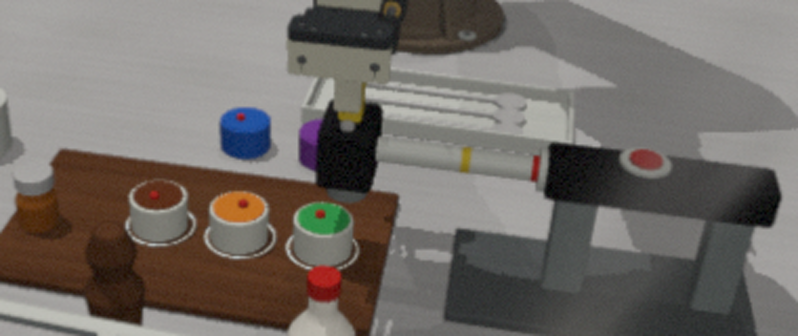

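The camera is at its second stop: the red band shows at (537,167). It is held and still, and the ramekins stand in their rings at (159,210), (239,222) and (323,233). Handing in.

```bash
python3 -c "
from plant import job
print(job.close_job())"
```

```text
the job is handed in; nothing more can be done
None
```

The job is handed in at about 25.6 s of the 64 s allowed, with all steps done in order; no verdict came back.

- **Ramekins:** Green is in ring 0, orange in ring 1 and brown in ring 2. Triangulated from two cameras, before the button press, they sat about 1–2 mm from the ring centres, against the 11 mm limit. The last picture shows them still in their row.
- **Button:** It reached its solid end, with the fingertip at 155 mm and about 12 N on the tool. The picture shows it flush and still down.
- **Camera:** I gripped the post and pulled past the first click to the second stop, about 120.6 mm of tool travel. The red band is visible. Pushing 3 mm further raised the row-direction force from 7 N to 19 N with almost no motion, so the stop is solid. I backed off 2 mm and handed in while holding still at about 10.5 N.
- **Other things:** I touched nothing else and saw nothing else move in the pictures.

Three small irregularities:
- Wrist-camera pixels were 3–6 px (2–4 mm) off my predictions, partly because the arm was still moving, so I used the fixed cameras' positions.
- The first move call had a stray 0.15 rad tilt in its first row. The next row undid it, with no effect.
- A sideways and upward force of about 9 N and 6 N showed on the gripped post. I left it, as it was steady and well below the limits.

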